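# Bring the bin status tags up to date

### The arm

A 6-joint arm with a two-finger parallel gripper is mounted at the origin on the work surface. World frame = base frame: x ahead of the robot, y to its left, z up, the work surface at z = 0. Lengths are in m, angles in rad, forces in N, time in s.
With the tool pointing down it reaches from about 0.375 to 0.975 m from the base axis. Payload 3.8 kg.
Tool frame: the origin (TCP) lies at the very end of the fingers, on their centre line; the grasp point (between the pads) lies 19 mm behind it; z points along the fingers, y is the line along which they close (so a half turn about z gives the same grasp; the last joint's range is limited). The gripper opens to 88 mm and grips with 3 to 60 N. Pads are 18 mm wide; open, the fingers measure 123 mm over their backs; the gripper's body (75 mm by 187 mm) begins 45 mm behind the grasp point.
Start: joints at [1.143, 0.264, 1.604, -0, 1.274, -0.037], TCP at [0.257, 0.624, 0.239] pointing down, gripper open.
Joint ranges: [-2.63, 2.63], [-0.94, 2.18], [0.31, 2.57], [-1.31, 4.45], [0, 2.66], [-2.55, 2.55]. Speed limits (rad/s): [2.57, 2.57, 3.14, 3.14, 3.14, 3.14].

### API

Orientations are given as a unit quaternion [w, x, y, z].
In Python, from workcell import robot, cams, nets gives the robot as it stands. The module is installed in compiled form; this text tells all that it offers. Calls block until the motion is done:
- robot.movep(position, orientation): joint-space move of the TCP to a pose.
- robot.servo_line(position, rotation=None, speed=0.15): straight line of the TCP; rotation=None keeps the orientation; speed is the mean speed in m/s.
- robot.movej(angles): joint-space move.
- robot.set_gripper(opening, newtons=None): opening from 0.0 (shut) to 1.0 (fully open); newtons is the grip in N (None keeps the last); returns when the fingers have stopped.
- robot.wait(seconds).
- robot.solve_ik(position, orientation): joint angles nearest the present ones, or None.
- robot.observe(): the state.
- cams.get_image(name): name is "scene" or "top" or "wrist"; returns a dict with "pixels" (400x640x3 uint8, red, green, blue), "z_map" (400x640 float32, m along the optical axis (not along the pixel's ray), 0 where there is no reading), "fx", "fy", "cx", "cy" (pixels), "k1" (the pictures are not rectified: a ray, as slopes to the right and down, at radius r is drawn at 1 + k1 r^2 times it, then the intrinsics apply), "position" and "orientation" of the camera in the world. Camera axes: x right, y down, z forward; pixel columns grow to the right and rows downward; lengths in m; the calibration is good to about 2 mm. A picture is of the moment at which its call begins.
A pose or a line that the arm cannot do raises robot.IKError and nothing moves.
- robot.sign_off(): hands the job in; it is judged then, once.
Trained networks look in a picture, given as the dict that the camera call returned (one of the last four; its "shot" number tells which), for a name from the list of things; names that differ only in an ending like _2 or _b are one class to them, and where a whole thing is asked for, a point or a joint stands for the part that bears it (a point fixed in the world has none). Each returns a list of dicts, best first, with "p" (0 to 1); they miss things now and then, are a little off and sometimes report something else, mostly with a low value. They report only what shows in the picture. A call takes as long as a camera call.
- nets.find_in(picture, thing): "point" ([x, y, z] in m, in world coordinates, good to about 4 mm: the middle of the surface that is visible of it).
The state is a dict: "t": time; "qpos": joint angles; "joint_velocities": joint speeds; "tau": joint torques, N m; "eef_pos": TCP position; "ee_rot": TCP orientation; "wrist_force": force on the tool from outside, world axes, zero at the start; "wrist_torque": the same for the moment, N m; "width": opening from 0.0 (shut) to 1.0 (fully open); "grasp_force": force on a finger pad.
Only numpy, scipy, OpenCV 4.12 (cv2) and the standard library are available. Lean on these libraries where they do the work, as an engineer would, in place of code of your own. Each camera call takes 0.05 s, during which the arm holds its last target. There are 200 camera calls.

### The job

The bins on the bench have just been restocked, but their red-and-green flip tags still show the old state. Push over with a fingertip only the tags that are wrong, without pinching them or pushing hard, so that every full bin shows green and every nearly empty bin shows red, each tag lying fully over on its rest. Leave the tags that are already right as they are, and do not move or pick up the things standing about.

Things in the scene. Friction and masses are not known exactly. Their poses are not given: they have to be found in the camera images.
- rack: Fixed plywood rack, 310 x 680 mm (own x away from the robot, own y left). Origin on the bench midway along the row of 5 tags. Flat ledge, top 30 mm above the bench, x -90 to +62 mm; behind it 5 open-front blue bins 122 mm wide, 150 deep, rim 105 mm above the bench, front lip 68 mm, centres at x +137, y 0, +-128, +-256 mm. The tag before a bin (same y, x 0) speaks for it.
- holder_1: Fixed hinge holder of a tag, axes as the rack's. Origin on the ledge's top, under the middle of the hinge pin, which runs along its x 18 mm above the origin. Foot 84 x 24 mm, two ears at x +-33.5 mm 23 mm high, rubber rests up to 24 mm high within y +-11 mm. Holders stand 128 mm apart, one per bin; which holder stands before which bin changes, and which bins are full (3) or nearly empty (2).
- holder_2: Another holder, same as holder_1, before another bin.
- holder_3: Another holder, same as holder_1, before another bin.
- holder_4: Another holder, same as holder_1, before another bin.
- holder_5: Another holder, same as holder_1, before another bin.
- tag_1 (a joint): Angle (rad) of the tag in holder_1: steel plate, 60 mm along the hinge, 44 mm from pin to free edge, 3 mm thick, about 50 g, one face red, one green. 0: leans to the holder's +y (left), resting 30 degrees above level, red face up (shows red). 2.09: leans likewise to -y (right), green face up (shows green). 1.05: upright. Turns freely, slightly damped; past upright it falls over by its own weight.
- tag_2 (a joint): Same for the tag in holder_2.
- tag_3 (a joint): Same for the tag in holder_3.
- tag_4 (a joint): Same for the tag in holder_4.
- tag_5 (a joint): Same for the tag in holder_5.
- edge_1 (a point): Middle of tag_1's free edge (4.4 mm bead); at rest 38 mm beside the pin, 22 mm above it (70 mm above the bench), 47 mm or more from a neighbour's edge. A plumb fingertip pushed level at it jams by friction; one leaning about 30 degrees (wrist outward), its end brought in under the edge 6 to 10 mm above the pin, then moved in and up to 20 mm above the pin, swings the tag over with under 3 N.
- edge_2 (a point): Same for tag_2.
- edge_3 (a point): Same for tag_3.
- edge_4 (a point): Same for tag_4.
- edge_5 (a point): Same for tag_5.
- full_bolts: Heap of zinc bolts filling one bin (a full bin). Origin at the centre of that bin's inner floor, 137 mm behind (own +x) the holder of its tag. Fixed; not to be touched.
- full_sleeves: Heap of brass sleeves filling one bin (a full bin). Origin at the centre of that bin's inner floor, 137 mm behind (own +x) the holder of its tag. Fixed; not to be touched.
- full_knobs: Heap of orange knobs filling one bin (a full bin). Origin at the centre of that bin's inner floor, 137 mm behind (own +x) the holder of its tag. Fixed; not to be touched.
- low_spools: Two yellow spools, all that is left in one bin (a nearly empty bin). Origin as for the heaps. Fixed.
- low_spacers: Three white spacers, all that is left in one bin (a nearly empty bin). Origin as for the heaps. Fixed.
- coupling: Loose bystander: upright brass coupling, 26 mm diameter, 34 mm high, standing on the ledge's front strip, 66 to 70 mm in front (-x) of the row of hinges. Origin under its centre.
- screwdriver: Loose bystander: red-handled screwdriver, 200 mm, lying on the bench beyond the rack's right end, roughly along x. Origin at its middle, underside.
- can: Loose bystander: spray can, 52 mm diameter, 150 mm high, standing on the bench beyond the rack's left end. Origin under its centre.

How it is judged:
By the outcome, as a careful person would: the job done as asked, in the order asked, and still so for the second after the job is handed in, with the robot touching nothing.
It also fails if it takes over 58 s, if anything falls off the work surface, if the arm or the gripper's body presses on something with over 40 N, if the wrist force passes 120 N, or if a joint passes its speed limit or range.

## Working session

There is one attempt and no reset: what is moved stays moved. The work goes in short steps, each a Python script; the robot and the scene stay as the last script left them, time stands still between calls to the robot, and variables do not carry over. Pictures are saved under pics/ and viewed, at most 10 in all, crops included, and the job is handed in when it is done.

```bash
mkdir -p pics; python3 - <<'E'
from workcell import robot,cams,nets
import cv2,numpy as np
for n in("top","scene"):
    p=cams.get_image(n)
    cv2.imwrite(f"pics/{n}0.png",p["pixels"][:,:,::-1])
    print(n,p["position"],p["orientation"],p["fx"],p["k1"])
    for th in["rack","holder_1","tag_1","edge_1","full_bolts","full_sleeves","full_knobs","low_spools","low_spacers","coupling","screwdriver","can"]:
        for d in nets.find_in(p,th)[:7]: print(th,np.round(d["point"],3),round(d["p"],2))
print(robot.observe()["t"],robot.observe()["ee_rot"])
E
```

```text
top [0.45196705 0.03443254 1.13059064] [ 0.03882008 -0.70025573  0.71168033 -0.04057121] 375.2893486739778 -0.013051721751613392
rack [ 0.559 -0.03   0.033] 0.79
holder_1 [0.465 0.294 0.056] 0.84
holder_1 [ 0.548 -0.224  0.059] 0.83
holder_1 [0.482 0.173 0.058] 0.78
holder_1 [ 0.523 -0.081  0.054] 0.7
holder_1 [0.501 0.046 0.055] 0.59
tag_1 [0.483 0.176 0.061] 0.92
tag_1 [0.5   0.048 0.065] 0.89
tag_1 [ 0.522 -0.074  0.06 ] 0.83
tag_1 [ 0.553 -0.238  0.06 ] 0.68
tag_1 [0.46  0.305 0.056] 0.57
edge_1 [ 0.549 -0.238  0.061] 0.86
edge_1 [0.504 0.052 0.059] 0.82
edge_1 [0.464 0.303 0.059] 0.62
edge_1 [ 0.522 -0.076  0.059] 0.57
edge_1 [0.486 0.177 0.06 ] 0.56
full_bolts [0.598 0.31  0.082] 0.97
full_sleeves [0.638 0.053 0.093] 0.95
full_knobs [0.613 0.183 0.093] 0.76
low_spools [0.464 0.299 0.057] 0.66
low_spools [ 0.696 -0.186  0.052] 0.61
low_spacers [ 0.682 -0.067  0.044] 0.64
low_spacers [ 0.52  -0.08   0.056] 0.62
low_spacers [0.462 0.307 0.058] 0.54
coupling [0.4   0.226 0.065] 0.48
screwdriver [ 0.543 -0.408  0.022] 0.82
screwdriver [ 0.524 -0.073  0.062] 0.37
can [0.548 0.459 0.1
[... 691 characters left out ...]
58 0.062] 0.68
edge_1 [ 0.549 -0.236  0.06 ] 0.56
edge_1 [0.467 0.307 0.058] 0.52
full_bolts [0.615 0.312 0.092] 0.69
full_bolts [ 0.526 -0.082  0.058] 0.37
full_bolts [ 0.554 -0.233  0.062] 0.37
full_sleeves [0.658 0.058 0.098] 0.75
full_sleeves [0.468 0.298 0.059] 0.29
full_knobs [0.64  0.18  0.103] 0.56
full_knobs [0.615 0.312 0.088] 0.41
full_knobs [0.416 0.226 0.056] 0.36
low_spools [ 0.662 -0.213  0.049] 0.61
low_spacers [0.57  0.458 0.099] 0.63
low_spacers [ 0.638 -0.067  0.05 ] 0.43
low_spacers [0.486 0.175 0.062] 0.36
coupling [0.466 0.299 0.055] 0.7
screwdriver [ 0.556 -0.405  0.024] 0.73
can [0.572 0.459 0.099] 0.71
1.3 [2.25302369e-06 1.94172839e-01 9.80967333e-01 1.04393293e-05]
```

```bash
python3 - <<'E'
import cv2
i=cv2.imread("pics/top0.png");cv2.imwrite("pics/top1.png",cv2.resize(i[100:320,90:500] if 0 else i,None,fx=1.25,fy=1.25))
E
```

```text
(no output)
```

View pics/top1.png

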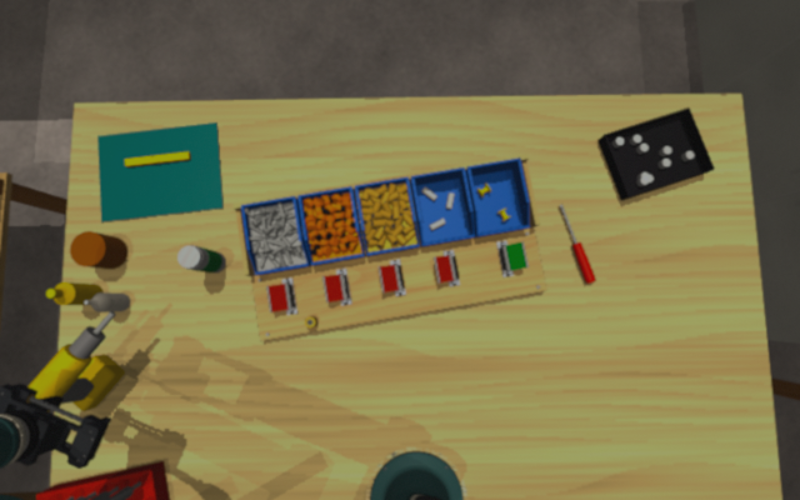

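The top view shows, left to right:
- bolts, knobs and sleeves full, all with red tags (wrong)
- spacers low, red tag at about (445,268) (right)
- spools low, green tag at about (515,255) (wrong)

Four tags need flipping. I'll fit the rack pose from the tag colours and depth, then check IK.

```bash
cat > h.py <<'E'
from workcell import robot,cams,nets
import cv2,numpy as np
from scipy.spatial.transform import Rotation as R
Y=128e-3*np.array([2,1,0,-1,-2])
def cloud(p):
    v,u=np.nonzero(p["z_map"]>0)
    K=np.array([[p["fx"],0,p["cx"]],[0,p["fy"],p["cy"]],[0,0,1.]])
    s=cv2.undistortPoints(np.c_[u,v].astype(float)[:,None],K,np.array([p["k1"],0,0,0.]))[:,0]
    z=p["z_map"][v,u]; q=p["orientation"]
    P=R.from_quat(q,scalar_first=True).apply(np.c_[s,np.ones(len(s))]*z[:,None])+p["position"]
    return P,p["pixels"][v,u].astype(int)
def tags(p,c,yaw,show=None):
    P,C=cloud(p); r,g,b=C.T; out=[]
    d=(P-[*c,0])@R.from_euler('z',yaw).as_matrix()
    for y in Y:
        near=(abs(d[:,0])<.045)&(abs(d[:,1]-y)<.055)&(P[:,2]>.04)&(P[:,2]<.1)
        red=near&(r>1.8*g)&(r>1.8*b)&(r>60); gr=near&(g>1.5*r)&(g>1.4*b)
        k=red if red.sum()>gr.sum() else gr
        out.append((red.sum(),gr.sum(),*np.median(P[k],0) if k.sum() else (0,0,0)))
    return np.array(out)
def fit(p,c,yaw):
    for _ in range(3):
        t=tags(p,c,yaw); s=np.where(t[:,0]>t[:,1],1,-1)
        m=np.c_[0*Y,Y+s*.0183]; w=t[:,2:4]
        U,_,V=np.linalg.svd((m-m.mean(0)).T@(w-w.mean(0))); M=(U@V).T
        yaw=np.arctan2(M[1,0],M[0,0]); c=w.mean(0)-M@m.mean(0)
    return c,yaw,(w-c)@M-m,t
def quat(side,yaw,lean=30,back=8):
    a,b=np.radians([lean,back])
    z=np.array([np.sin(b),-side*np.sin(a)*np.cos(b),-np.cos(a)*np.cos(b)])
    y=np.array([1,0,0])-z[0]*z; y/=np.linalg.norm(y)
    return (R.from_euler('z',yaw)*R.from_matrix(np.c_[np.cross(y,z),y,z])).as_quat(scalar_first=True)
def pos(c,yaw,k,side,u,h,x=-.015):
    return R.from_euler('z',yaw).apply([x,Y[k]+side*u/1e3,.048+h/1e3])+[*c,0]
E
python3 - <<'E'
from h import *
np.set_printoptions(precision=4,suppress=True)
res=[]
for n in("top","scene"):
    c,yaw,e,t=fit(cams.get_image(n),np.array([.503,.035]),.16)
    print(n,c,yaw,"\n",e,"\n",t); res.append([*c,yaw])
c0=np.mean(res,0); np.save("rack.npy",c0); c,yaw=c0[:2],c0[2]
for k,s in((2,1),(1,1),(0,1),(4,-1)):
    for u,h in((80,150),(64,8),(0,20)): print(k,u,robot.solve_ik(pos(c,yaw,k,s,u,h),quat(s,yaw)))
E
```

```text
Traceback (most recent call last):
  File "h.py", line 19
    out.append((red.sum(),gr.sum(),*np.median(P[k],0) if k.sum() else (0,0,0)))
                                                      ^^
SyntaxError: invalid syntax
```

```bash
sed -i 's/\*np.median(P\[k\],0) if k.sum() else (0,0,0)/*(np.median(P[k],0) if k.sum() else (0,0,0))/' h.py
python3 - <<'E'
from h import *
np.set_printoptions(precision=4,suppress=True)
res=[]
for n in("top","scene"):
    c,yaw,e,t=fit(cams.get_image(n),np.array([.503,.035]),.16)
    print(n,c,yaw,"\n",e,"\n",t); res.append([*c,yaw])
c0=np.mean(res,0); np.save("rack.npy",c0); c,yaw=c0[:2],c0[2]
for k,s in((2,1),(1,1),(0,1),(4,-1)):
    for u,h in((80,150),(64,8),(0,20)): print(k,u,robot.solve_ik(pos(c,yaw,k,s,u,h),quat(s,yaw)))
E
```

```text
top [0.5059 0.0361] 0.15590989053768273 
 [[ 0.0001  0.0002]
 [ 0.0008  0.    ]
 [-0.001   0.0008]
 [-0.0003  0.0008]
 [ 0.0005 -0.0019]] 
 [[260.       0.       0.4633   0.3073   0.0604]
 [245.       0.       0.4839   0.1808   0.0611]
 [230.       0.       0.5018   0.0549   0.0615]
 [211.       0.       0.5225  -0.0715   0.0613]
 [  0.     249.       0.5492  -0.2366   0.0617]]
scene [0.5081 0.0361] 0.16312371910760404 
 [[ 0.0008  0.0016]
 [-0.0001  0.0001]
 [-0.0011  0.0003]
 [-0.0004  0.    ]
 [ 0.0008 -0.0021]] 
 [[135.       1.       0.4641   0.3085   0.0619]
 [134.       0.       0.4843   0.1806   0.0631]
 [142.       0.       0.504    0.0543   0.0616]
 [149.       0.       0.5255  -0.0721   0.0626]
 [  0.     117.       0.5538  -0.2364   0.0641]]
2 80 [ 0.5386 -0.0151  2.0884 -0.5818  1.1963  0.595 ]
2 64 [ 0.5077  0.1746  2.1989 -0.6886  0.9393  0.7752]
2 0 [ 0.3771  0.1173  2.2367 -0.7185  0.8949  0.6713]
1 80 [ 0.7562  0.1103  1.9568 -0.5304  1.3026  0.7624]
1 64 [ 0.7319  0.2768  2.0672 -0.5995  1.0577  0.9045]
1 0 [ 0.6264  0.2019  2.135  -0.6341  1.0197  0.828 ]
0 80 [ 0.9233  0.2641  1.7739 -0.4786  1.3998  0.8808]
0 64 [ 0.9049  0.4062  1.8844 -0.5208  1.1704  0.9927]
0 0 [ 0.8244  0.3216  1.9771 -0.5529  1.1326  0.9405]
4 80 [-0.7668  0.3834  1.6164  0.4222  1.4979 -0.9969]
4 64 [-0.753   0.5086  1.7287  0.4461  1.2773 -1.0874]
4 0 [-0.6922  0.4189  1.8378  0.4732  1.2389 -1.0518]
```

The fit agrees to within 2 mm and IK works everywhere. I'll flip the sleeves tag first and check it.

```bash
cat >> h.py <<'E'
def flip(k,side,end=0):
    x,y,yaw=np.load("rack.npy"); c=np.array([x,y]); q=quat(side,yaw)
    P=lambda u,h:pos(c,yaw,k,side,u,h)
    robot.movep(P(80,150),q)
    robot.servo_line(P(64,8),speed=.15)
    f0=np.array(robot.observe()["wrist_force"])
    for u,h in((42,9),(28,13),(14,17),(end,20)):
        robot.servo_line(P(u,h),speed=.06)
        o=robot.observe(); print(k,u,h,"dF",np.round(o["wrist_force"]-f0,1),"err mm",np.round((o["eef_pos"]-P(u,h))*1e3,1))
    robot.servo_line(P(40,26),speed=.15)
    robot.servo_line(P(80,150),speed=.25)
    print("t",robot.observe()["t"])
E
python3 - <<'E'
from h import *
robot.set_gripper(0.0)
print(robot.observe()["width"])
flip(2,1)
x,y,yaw=np.load("rack.npy")
p=cams.get_image("scene"); print(tags(p,[x,y],yaw)[:,:2])
cv2.imwrite("pics/s1.png",p["pixels"][:,:,::-1])
E
```

```text
0.0014136393421206477
2 42 9 dF [-0.1 -0.5 -0.2] err mm [-0.  -0.5  0.1]
2 28 13 dF [-0.3 -0.9  0.2] err mm [ 0.  -0.4  0.1]
2 14 17 dF [ 0.9 -0.4  0.6] err mm [-0.  -0.4  0.1]
2 0 20 dF [-0.   0.2 -0.2] err mm [-0.  -0.5  0.1]
t 8.5667
[[135.   0.]
 [ 89.   0.]
 [  0.  84.]
 [149.   0.]
 [  0. 113.]]
```

View pics/s1.png

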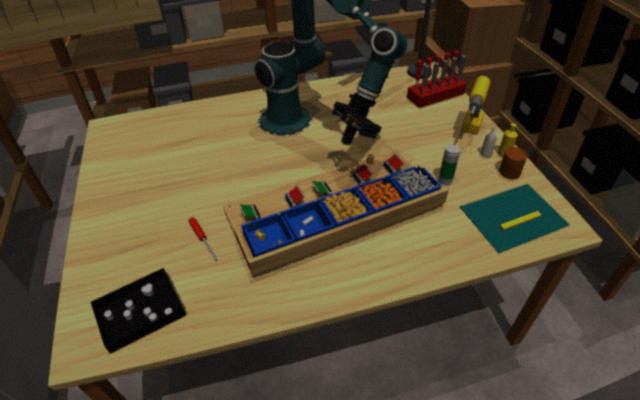

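The scene view shows the sleeves tag, at about (320,188), now green. Contact forces stayed under 1 N and nothing else moved. Next are knobs, bolts and spools.

```bash
python3 - <<'E'
from h import *
np.set_printoptions(precision=4,suppress=True)
flip(1,1); flip(0,1)
x,y,yaw=np.load("rack.npy")
robot.movep(pos(np.array([x,y]),yaw,2,1,0,200),quat(1,yaw,0,0))
flip(4,-1)
robot.movep(pos(np.array([x,y]),yaw,2,1,0,250,-.15),quat(1,yaw,0,0))
for n in("top","scene"):
    p=cams.get_image(n); c,w,e,t=fit(p,np.array([x,y]),yaw); print(t,"\n",e)
    for th in("coupling","can","screwdriver"):print(th,[(d["point"],round(d["p"],2)) for d in nets.find_in(p,th)[:1]])
    cv2.imwrite(f"pics/{n}2.png",p["pixels"][:,:,::-1])
a=cv2.imread("pics/top2.png")[110:310,150:520];b=cv2.imread("pics/scene2.png")[120:280,180:500]
cv2.imwrite("pics/fin.png",np.vstack([cv2.resize(a,(555,300)),cv2.resize(b,(555,277))]))
print(robot.observe()["t"])
E
```

```text
1 42 9 dF [-0.7  0.1 -0.5] err mm [-0.  -0.5  0.1]
1 28 13 dF [-0.9  0.1 -0. ] err mm [-0.  -0.4  0.1]
1 14 17 dF [-0.3 -0.5  0.6] err mm [-0.  -0.5  0.1]
1 0 20 dF [-0.8 -1.2  0.8] err mm [-0.  -0.4  0.1]
t 13.075
0 42 9 dF [-0.5 -0.   0. ] err mm [ 0.  -0.4  0.2]
0 28 13 dF [-1.6  0.3 -1. ] err mm [-0.  -0.5  0.1]
0 14 17 dF [-1.3  0.8 -0. ] err mm [-0.  -0.5  0.1]
0 0 20 dF [-1.4  0.8  0.2] err mm [ 0.  -0.5  0.1]
t 17.5333
4 42 9 dF [-0.1  0.6 -1.4] err mm [-0.1  0.4  0.2]
4 28 13 dF [-0.4 -0.2 -0. ] err mm [-0.1  0.4  0.1]
4 14 17 dF [-1.  -0.2 -1.7] err mm [-0.1  0.5  0.2]
4 0 20 dF [-0.5 -0.4 -0.4] err mm [-0.1  0.5  0.1]
t 24.05
[[  0.     198.       0.4687   0.2689   0.0592]
 [  0.     210.       0.4893   0.1432   0.06  ]
 [  0.     230.       0.5095   0.0153   0.0602]
 [211.       0.       0.5225  -0.0715   0.0617]
 [191.       0.       0.5431  -0.1984   0.0613]] 
 [[-0.0003 -0.0009]
 [ 0.0004 -0.0003]
 [ 0.0003 -0.0018]
 [-0.0004  0.0018]
 [ 0.0001  0.0013]]
coupling [([0.4037, 0.2267, 0.0688], 0.45)]
can [([0.5475, 0.4569, 0.1371], 0.85)]
screwdriver [([0.545, -0.4015, 0.0222], 0.77)]
[[  0.      59.       0.4763   0.2707   0.0639]
 [  0.      71.       0.4955   0.1428   0.0651]
 [  0.      83.       0.5155   0.0169   0.0652]
 [149.       0.       0.524   -0.0717   0.0622]
 [146.       0.       0.5456  -0.1978   0.0626]] 
 [[-0.0004 -0.0003]
 [ 0.0002 -0.0016]
 [ 0.0019 -0.0011]
 [-0.0025  0.0015]
 [ 0.0007  0.0015]]
coupling [([0.4147, 0.2255, 0.053], 0.47)]
can [([0.5683, 0.4589, 0.101], 0.91)]
screwdriver [([0.5565, -0.4056, 0.0225], 0.63)]
25.8833
```

View pics/fin.png

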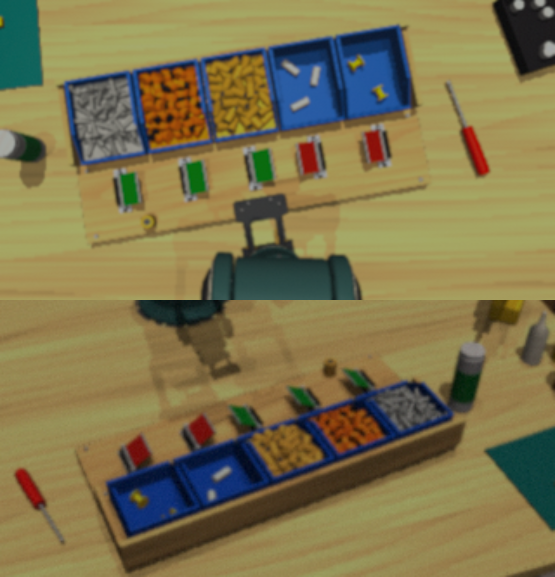

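The crops show green tags before bolts, knobs and sleeves, at about (127,190), (194,178) and (260,167). The tags before spacers and spools are red, at about (311,158) and (376,147). All lie on their rests, the bystanders have not moved, and the arm is clear.

```bash
python3 -c "
from workcell import robot
print(robot.sign_off())"
```

```text
the job is handed in; nothing more can be done
None
```

I flipped the four wrong tags (bolts, knobs and sleeves to green, spools to red) with measured pushes under 3 N, left the spacers tag and the bystanders as they were, and handed the job in at about 26 s.

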